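# Fit the sprung solder-reel spindle into its stand

## Robot

A 6-joint arm with a two-finger parallel gripper is mounted at the origin on the work surface. World frame = base frame: x ahead of the robot, y to its left, z up, the work surface at z = 0. Lengths are in m, angles in degrees, forces in N, time in s.
With the tool pointing down it reaches from about 0.35 to 0.875 m from the base axis. Payload 4.2 kg.
Tool frame: the origin (TCP) lies midway between the tips of the shut fingers; the grasp point (between the pads) lies 19 mm behind it; z points along the fingers, y is the line along which they close (so a half turn about z gives the same grasp; the last joint's range is limited). The gripper opens to 87 mm and grips with 3 to 60 N. Pads are 19 mm wide; open, the fingers measure 117 mm over their backs; the gripper's body (75 mm by 190 mm) begins 51 mm behind the grasp point.
Start: joints at [-57.433, 22.042, 0.453, 0, -68.411, -14.817], TCP at [0.191, -0.595, 0.223] pointing down, gripper open.
Joint ranges: [-179.83, 179.83], [-69.29, 118.12], [-61.27, 80.66], [-181.25, 117.63], [-171.15, -9.14], [-177.46, 177.46]. Speed limits (degrees/s): [159.86, 159.86, 180, 180, 180, 180].

## Interface

Orientations are given as [roll, pitch, yaw] about the fixed x, y, z axes, in that order (R = Rz(yaw) Ry(pitch) Rx(roll)).
In Python, from workcell import env gives the robot as it stands. The module is installed in compiled form; this text tells all that it offers. Calls block until the motion is done:
- env.goto(position, orientation): joint-space move of the TCP to a pose.
- env.move_straight(position, rotation=None, rate=0.15, force_limit=None): straight line of the TCP; rotation=None keeps the orientation; rate is the mean speed in m/s. With force_limit (N) it stops when the force on the tool has changed by that much, and returns True; else False.
- env.set_joints(angles): joint-space move.
- env.gripper_to(opening, grasp_force=None): opening from 0.0 (shut) to 1.0 (fully open); grasp_force is the grip in N (None keeps the last); returns when the fingers have stopped.
- env.dwell(seconds).
- env.inverse_kinematics(position, orientation): joint angles nearest the present ones, or None.
- env.read_state(): the state.
- env.grab_frame(name): name is "scene" or "top" or "wrist"; returns a dict with "image" (480x640x3 uint8, blue, green, red), "fx", "fy", "cx", "cy" (pixels), "position" and "orientation" of the camera in the world. Camera axes: x right, y up, looking along -z (the intrinsics and any distortion apply to the point x, -y, -z); pixel columns grow to the right and rows downward; lengths in m; the calibration is good to about 2 mm. A picture is of the moment at which its call begins. There is no depth.
A pose or a line that the arm cannot do raises env.Unreachable and nothing moves.
- env.close_job(): hands the job in; it is judged then, once.
Trained networks look in a picture, given as the dict that the camera call returned (one of the last four; its "shot" number tells which), for a name from the list of things; names that differ only in an ending like _2 or _b are one class to them, and where a whole thing is asked for, a point or a joint stands for the part that bears it (a point fixed in the world has none). Each returns a list of dicts, best first, with "score" (0 to 1); they miss things now and then, are a little off and sometimes report something else, mostly with a low value. They report only what shows in the picture. A call takes as long as a camera call.
- env.search_frame(picture, thing): "xyz" ([x, y, z] in m, in world coordinates, good to about 4 mm: the middle of the surface that is visible of it).
- env.trace(picture, thing): "mask" (480x640 bool, what is visible of it).
The state is a dict: "clock": time; "joint_positions": joint angles; "qvel": joint speeds; "joint_torque": joint torques, N m; "position": TCP position; "tool_rot": TCP orientation; "force": force on the tool from outside, world axes, zero at the start; "wrist_torque": the same for the moment, N m; "opening": opening from 0.0 (shut) to 1.0 (fully open); "finger_force": force on a finger pad.
Only numpy, scipy, OpenCV 4.12 (cv2) and the standard library are available. Lean on these libraries where they do the work, as an engineer would, in place of code of your own. Each camera call takes 0.05 s, during which the arm holds its last target. There are 200 camera calls.

## Task

Take the solder reel on its spring-loaded spindle out of the wooden rest and fit it into the grey reel stand: sprung blue pin in the blue cup, plain black end in the black cup, so that the spring itself holds the spindle between the two cups and you can let go. Be gentle with the plastic cups: a light push is all the spring needs, so never force them, and leave everything else on the bench where it is.

Things in the scene. Friction and masses are not known exactly. Their poses are not given: they have to be found in the camera images.
- spindle: Loose aluminium spindle, 12 mm tube, with a solder reel fixed on its middle; about 250 g, balanced. Origin on the axis at mid-reel; its y axis runs along the spindle towards the sprung blue pin. Grip the winding, 44 mm diameter and 44 mm long, between the two orange flanges (52 mm diameter, 3 mm thick). Bare tube to 65 mm either side of the origin. Free length tip to tip 190 mm.
- pin_seat (a point): Point on the spindle axis 90 mm from the origin towards the blue pin, fixed to the spindle: where the pin's tip is when pressed in 5 mm, as when mounted. The pin is round-nosed, 8 mm diameter, and when free sticks 30 mm out of the tube to 95 mm from the origin. Its stroke is 18 mm to a hard stop. Spring: 1.5 N to start it plus 0.4 N per mm (5.5 N at 10 mm, 8.7 N at the stop).
- end_tip (a point): Outermost point of the fixed black end: round-nosed, 9 mm diameter, sticking 30 mm out of the tube, 95 mm along spindle -y.
- stand: Fixed grey reel stand, origin under its centre. Base 90 x 235 x 12 mm; slotted cheeks 10 mm thick, 50 mm wide, at its y = +/-100 mm, tops at z = 100 mm. On each inner face a 38 mm plastic cup, mouth towards the other: blue at +y, black at -y. Nominal cup axis x = 0, z = 80 mm, along y. Each cup is clamped by hand up to 10 mm higher or lower than nominal; poses do not show it: feel it.
- blue_mouth (a point): Centre of the blue cup's mouth at nominal height (the real one is up to 10 mm higher or lower); it looks to the stand's -y. Cup 11 mm deep, bore 11 mm, flat rim: the round nose slides in when about 2 mm off centre, else it meets the rim. Floor at stand y = +92.5 mm: 185 mm floor to floor, 5 mm less than the free spindle.
- black_mouth (a point): Centre of the black cup's mouth at nominal height (the real one is up to 10 mm higher or lower, not the same as the blue one); it looks to the stand's +y. Cup 8 mm deep, bore 11 mm, flat rim. The black end gets behind this rim only while the pin, on the blue floor, is pressed in at least 13 mm. The cups bear a gentle push only: under 25 N in all.
- rest: Fixed plywood rest, origin at the centre of its underside. Base 80 x 130 x 8 mm; two V-notched uprights 10 mm thick and 50 mm wide at y = +/-45 mm carry the bare tube with the spindle axis 70 mm above the bench, parallel to the rest's y.
- tip_cleaner: Bystander: round steel tin with brass wool, 54 mm diameter, 30 mm high; origin at underside. Leave alone.
- flux: Bystander: small amber bottle with a red cap, 36 mm diameter, 75 mm high; origin at underside. Leave alone.
- driver: Bystander: yellow-handled screwdriver, 160 mm long, lying. Leave alone.
- spare_reel: Bystander: white and copper reel standing on its flange, 52 mm diameter, 40 mm high; origin at underside. Leave alone.

How it is judged (in metres and radians):
On the way:
1. the spindle is pressed against the blue cup so far that its black end is level with the cups, behind the black cup's rim (x of pin_seat in the frame of stand between -0.005 and 0.005 m and z of pin_seat in the frame of stand between 0.068 and 0.092 m and x of end_tip in the frame of stand between -0.005 and 0.005 m and z of end_tip in the frame of stand between 0.068 and 0.092 m and y of end_tip in the frame of stand above -0.084 m and y of pin_seat in the frame of stand above 0.097 m and contact force between spindle and stand above 2 N), for 0.1 s.
At the end, for the whole second after the job is handed in: The spindle is held between the two cups by its own spring, released and at rest: black end within 4 mm of the black cup's floor, pin_seat within 5.5 mm of the blue cup's floor, both within 5 mm fore-aft and 12 mm in height of the nominal cup axis, which they can be only inside the cups (x of pin_seat in the frame of stand between -0.005 and 0.005 m and z of pin_seat in the frame of stand between 0.068 and 0.092 m and x of end_tip in the frame of stand between -0.005 and 0.005 m and z of end_tip in the frame of stand between 0.068 and 0.092 m and y of pin_seat in the frame of stand between 0.087 and 0.098 m and y of end_tip in the frame of stand below -0.0885 m and linear speed of spindle below 0.02 m/s); the robot touches nothing.
It fails at once if the stand or its cups are pushed by the spindle with more than 25 N in all (contact force between spindle and stand above 25 N).
It fails at once if the gripper pushes on the stand with more than 25 N (contact force between the arm and stand above 25 N).
It fails at once if the spindle is dropped onto the bench or the stand's base (height (world z) of spindle below 0.045 m).
It fails at once if a bystander is disturbed (moved more than 20 mm) (distance of any of tip_cleaner, flux, driver, spare_reel from where it was at the start of the episode above 0.02 m).
It also fails if it takes over 72 s, if anything falls off the work surface, if the arm or the gripper's body presses on something with over 40 N, if the wrist force passes 120 N, or if a joint passes its speed limit or range.

## Working session

There is one attempt and no reset: what is moved stays moved. The work goes in short steps, each a Python script; the robot and the scene stay as the last script left them, time stands still between calls to the robot, and variables do not carry over. Pictures are saved under pics/ and viewed, at most 10 in all, crops included, and the job is handed in when it is done.

```bash
mkdir -p pics; ls; python3 - <<'E'
from workcell import env
import cv2
for n in ("scene","top"):
    f=env.grab_frame(n); cv2.imwrite(f"pics/{n}0.png",f["image"])
    print(n,f["position"],f["orientation"],f["fx"],f["cx"],f["cy"],[k for k in f])
    for t in ("spindle","stand","rest","tip_cleaner","flux","driver","spare_reel","blue_mouth","black_mouth","pin_seat","end_tip"):
        print(t,[(d["xyz"],d["score"]) for d in env.search_frame(f,t)[:2]])
s=env.read_state();print(s)
E
```

```text
pics
scene [ 1.25011901 -0.5564429   0.98273446] [43.18343784  0.16136828 49.06710541] 601.339667122001 326.11265211625596 244.52256100763128 ['image', 'fx', 'fy', 'cx', 'cy', 'position', 'orientation', 'shot']
spindle [([0.5018, -0.2239, 0.0761], 0.55)]
stand [([0.5651, 0.2255, 0.0118], 0.72)]
rest [([0.5139, -0.2252, 0.007], 0.94)]
tip_cleaner [([0.5618, -0.0046, 0.0253], 0.88)]
flux [([0.7546, 0.0498, 0.046], 0.81), ([0.7326, 0.2106, 0.038], 0.71)]
driver [([0.8011, -0.1923, 0.0239], 0.67)]
spare_reel [([0.7285, 0.2145, 0.04], 0.8)]
blue_mouth [([0.5705, 0.2225, 0.0112], 0.83)]
black_mouth [([0.5625, 0.2285, 0.0129], 0.74)]
pin_seat [([0.5022, -0.2324, 0.0728], 0.59)]
end_tip [([0.5087, -0.2253, 0.0715], 0.93)]
top [0.43946116 0.01873422 1.25510922] [  8.11515307  -0.38436285 -88.93925232] 594.6331801540639 310.272333916427 242.21240222190247 ['image', 'fx', 'fy', 'cx', 'cy', 'position', 'orientation', 'shot']
spindle [([0.4933, -0.2137, 0.0846], 0.88)]
stand [([0.557, 0.2261, 0.0089], 0.9)]
rest [([0.4885, -0.2, 0.0069], 0.84), ([0.5505, 0.2289, 0.0131], 0.28)]
tip_cleaner []
flu
[... 333 characters left out ...]
 0.73)]
{'clock': 1.2, 'joint_positions': array([-5.74327590e+01,  2.20405492e+01,  4.52393912e-01, -5.49160483e-04,
       -6.84111380e+01, -1.48131404e+01]), 'qvel': array([-0.03041175, -0.00920145,  0.05607214, -0.01259969,  0.00670415,
       -0.01415021]), 'joint_torque': array([-1.39831291e-04, -3.90478349e+01,  1.87619591e+01,  4.22442466e+00,
        1.52956269e-02, -2.78792055e-05]), 'position': array([ 0.19056393, -0.59521367,  0.22255898]), 'tool_rot': array([-1.79999447e+02,  6.74350432e-04, -1.62246102e+02]), 'force': array([-0.23818244,  0.33521032, -0.12599265]), 'wrist_torque': array([-0.01034755,  0.08120918,  0.05594975]), 'finger_force': 0.0, 'opening': 1.0018122937635177}
```

View pics/top0.png

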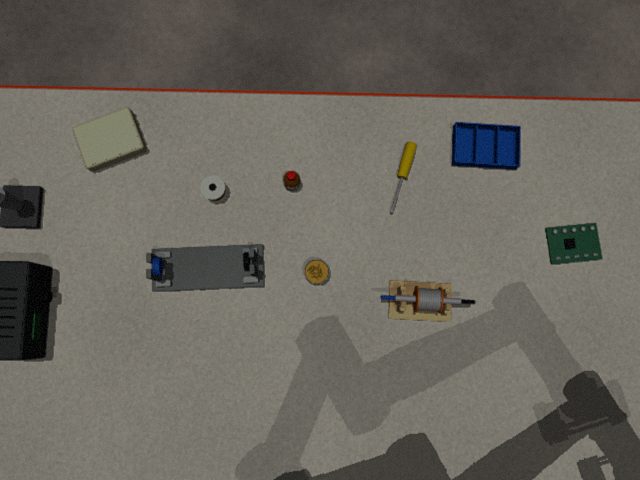

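View pics/scene0.png

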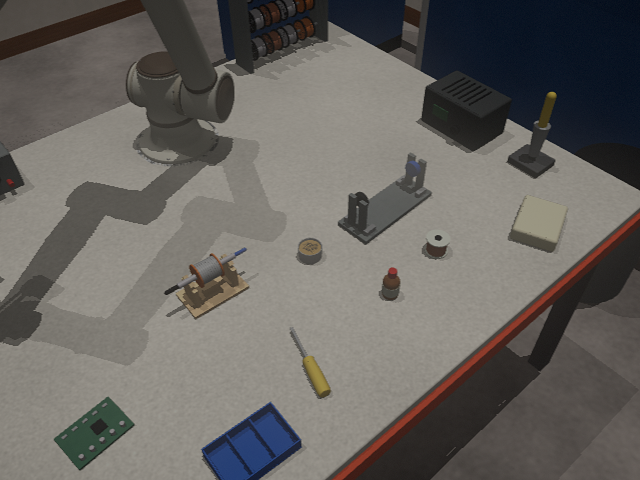

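The top view shows the stand at about (208,268), with blue on the left (+y) and black on the right. The spindle is at about (430,299), with its blue pin also on the left, and the tin is at (317,272) between them. The scene view agrees. Next I'll take wrist pictures above the rest and the stand.

```bash
cat > h.py <<'E'
from workcell import env
import numpy as np, cv2, pickle
from scipy.spatial.transform import Rotation as Ro
def eul(R): return Ro.from_matrix(R).as_euler('xyz',degrees=True)
def cam(f): return np.array(f["position"]),Ro.from_euler('xyz',f["orientation"],degrees=True).as_matrix()
def proj(f,P):
    p,R=cam(f); c=(np.atleast_2d(P)-p)@R
    return np.c_[f["cx"]+f["fx"]*c[:,0]/-c[:,2], f["cy"]-f["fy"]*c[:,1]/-c[:,2]]
def ray(f,uv,z):
    p,R=cam(f); uv=np.atleast_2d(uv)
    d=np.c_[(uv[:,0]-f["cx"])/f["fx"],-(uv[:,1]-f["cy"])/f["fy"],-np.ones(len(uv))]@R.T
    return p+d*((z-p[2])/d[:,2])[:,None]
E
python3 - <<'E'
from h import *
for yw in (90,-90):
    for p in ([.495,-.22,.4],[.557,.226,.4]): print(yw,env.inverse_kinematics(p,[180,0,yw]))
out={}
for n,p in (("rest",[.495,-.22,.4]),("stand",[.557,.226,.4])):
    env.goto(p,[180,0,-90]); env.dwell(.3)
    f=env.grab_frame("wrist"); cv2.imwrite(f"pics/w_{n}.png",f["image"])
    m={t:env.trace(f,t) for t in (("spindle","rest") if n=="rest" else ("stand",))}
    print(n,f["position"],f["orientation"],f["fx"],[(t,len(v),[d["score"] for d in v]) for t,v in m.items()],env.read_state()["position"],env.read_state()["clock"])
    out[n]=(f,m)
pickle.dump(out,open("w.pkl","wb"))
E
```

```text
90 [  -6.80469897    9.77609531    8.30414782    0.          -88.52805252
 -173.19530103]
90 [ 37.50175394  16.20895307  16.67307442   0.         -90.46412134
 142.49824606]
-90 [ -6.80469897   9.77609531   8.30414782   0.         -88.52805252
   6.80469897]
-90 [ 37.50175394  16.20895307  16.67307442   0.         -90.46412134
 -37.50175394]
rest [ 0.49501918 -0.29346988  0.56216324] [-1.56302500e+01 -4.95021127e-02  1.79949681e+02] 358.50608655553424 [('spindle', 1, [0.8]), ('rest', 2, [0.63, 0.62])] [ 0.49494401 -0.22016701  0.39993529] 3.5167
stand [0.55723899 0.15228652 0.56249367] [-1.56336039e+01 -1.70527458e-02  1.79939659e+02] 358.50608655553424 [('stand', 1, [0.67])] [0.55710784 0.22561687 0.4000701 ] 5.5667
```

```bash
python3 - <<'E'
import cv2,numpy as np
a=cv2.imread("pics/w_rest.png");b=cv2.imread("pics/w_stand.png")
c=np.hstack([a[:,120:520],b[:,120:520]]);cv2.imwrite("pics/c1.png",c)
E
```

```text
(no output)
```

View pics/c1.png

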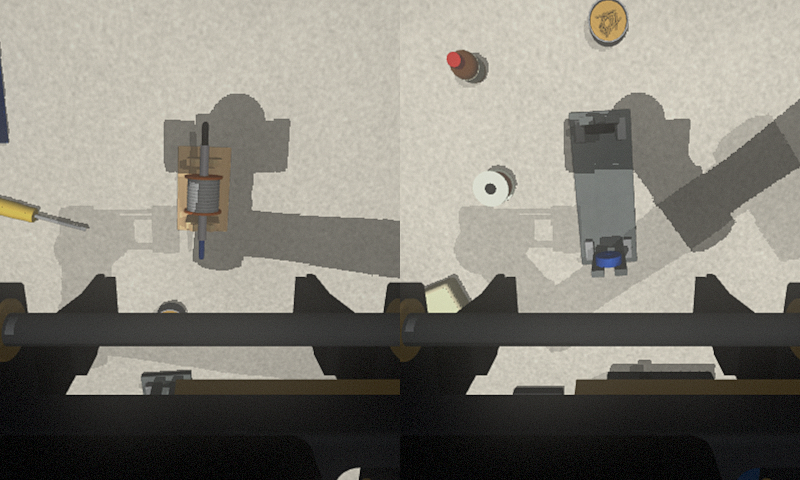

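```bash
cat > fit.py <<'E'
from h import *
from scipy.optimize import minimize
def box(x0,x1,y0,y1,z0,z1): return np.array([[x,y,z] for x in (x0,x1) for y in (y0,y1) for z in (z0,z1)])
def cyl(y0,y1,r,z0=0): 
    a=np.linspace(0,2*np.pi,16); return np.array([[r*np.cos(t),y,z0+r*np.sin(t)] for t in a for y in (y0,y1)])
STAND=[box(-.045,.045,-.1175,.1175,0,.012)]+[box(-.025,.025,s*.1-.005,s*.1+.005,0,.1) for s in(1,-1)]+[cyl(.0815,.095,.019,.08),cyl(-.095,-.0845,.019,.08)]
SP=[cyl(-.022,.022,.022),cyl(.022,.025,.026),cyl(-.025,-.022,.026),cyl(-.065,.065,.006),cyl(.065,.094,.004),cyl(-.094,-.065,.0045)]
def sil(f,model,x,y,yaw,z):
    R=Ro.from_euler('z',yaw,degrees=True).as_matrix(); m=np.zeros((480*4,640*4),np.uint8)
    for P in model:
        uv=proj(f,P@R.T+[x,y,z]); h=cv2.convexHull((uv*4+2).astype(np.float32))
        cv2.fillConvexPoly(m,np.round(h*16).astype(np.int32),255,shift=4)
    return cv2.resize(m,(640,480),interpolation=cv2.INTER_AREA)/255.
def fit(f,mask,model,x0,z):
    g=mask.astype(float)
    c=lambda p:np.abs(sil(f,model,p[0],p[1],p[2]*100,z)-g).sum()
    r=minimize(c,[x0[0],x0[1],x0[2]/100],method='Nelder-Mead',options=dict(initial_simplex=np.array([x0[0],x0[1],x0[2]/100])+np.array([[0,0,0],[.01,0,0],[0,.01,0],[0,0,.04]]),xatol=1e-5,fatol=.1))
    return r.x*[1,1,100],r.fun,g.sum()
E
python3 - <<'E'
from fit import *
w=pickle.load(open("w.pkl","rb"))
jobs=[("w",w["rest"][0],w["rest"][1]["spindle"],"sp"),("w",w["stand"][0],w["stand"][1]["stand"],"st")]
for n in("scene","top"):
    f=env.grab_frame(n)
    jobs+=[(n,f,env.trace(f,"spindle"),"sp"),(n,f,env.trace(f,"stand"),"st")]
for n,f,m,k in jobs:
    if not m: continue
    print(n,k,m[0]["score"],*[fit(f,m[0]["mask"],*(a)) for a in ([(SP,[.497,-.22,0],.07)] if k=="sp" else [(STAND,[.557,.226,0],0)])])
E
```

```text
w sp 0.8 (array([ 0.49746376, -0.22080407, -1.87571629]), np.float64(211.8078431372549), np.float64(1937.0))
w st 0.67 (array([0.55782295, 0.2302402 , 3.84202111]), np.float64(239.8862745098039), np.float64(9349.0))
scene sp 0.78 (array([ 0.49687357, -0.22360509, -1.91771529]), np.float64(110.56470588235294), np.float64(1085.0))
scene st 0.6 (array([0.55763598, 0.22742216, 3.587645  ]), np.float64(148.89803921568625), np.float64(3688.0))
top sp 0.85 (array([ 0.49860448, -0.22100388, -2.3873669 ]), np.float64(101.9921568627451), np.float64(1047.0))
top st 0.73 (array([0.55944291, 0.22854644, 3.69018481]), np.float64(1077.5254901960784), np.float64(3975.0))
```

```bash
cat >> h.py <<'E'
ST=np.array([.5577,.2300]); YS=3.75; YSP=-2.0
RS=Ro.from_euler('z',YS,degrees=True).as_matrix()
T0=Ro.from_euler('xyz',[180,0,-90],degrees=True).as_matrix()
G=np.array([0,0,.019])
def tcp(o,a=0.,b=0.):
    "spindle origin o in the stand frame, tilt a about stand x, yaw b -> TCP pose"
    R=RS@Ro.from_euler('zx',[b,a],degrees=True).as_matrix()@T0 if False else RS@Ro.from_euler('z',b,degrees=True).as_matrix()@Ro.from_euler('x',a,degrees=True).as_matrix()@T0
    return RS@np.array(o)+[ST[0],ST[1],0]+R@G, eul(R)
def axis(a): return np.array([0,np.cos(np.radians(a)),np.sin(np.radians(a))])
def where():
    "spindle origin in stand frame and tool force in stand frame"
    s=env.read_state(); R=Ro.from_euler('xyz',s["tool_rot"],degrees=True).as_matrix()
    return (np.array(s["position"])-R@G-[ST[0],ST[1],0])@RS, np.array(s["force"])@RS, s["clock"]
E
python3 - <<'E'
from h import *
np.set_printoptions(precision=4,suppress=True)
o=[180,0,-90+YSP]; p=np.array([.4975,-.221,0])
env.goto(p+[0,0,.16],o); env.gripper_to(.75); env.move_straight(p+[0,0,.051],rate=.12)
print(where()[1:],end=' ')
env.gripper_to(.3,50); s=env.read_state(); print(s["opening"],s["finger_force"],s["force"],s["wrist_torque"])
env.move_straight(p+[0,0,.16],rate=.1); env.dwell(.3); s=env.read_state(); print(s["opening"],s["finger_force"],s["force"],s["wrist_torque"],s["clock"])
f=env.grab_frame("scene"); cv2.imwrite("pics/g.png",cv2.resize(f["image"][120:380,100:400],None,fx=2,fy=2))
from fit import *
m=env.trace(f,"spindle"); print(m[0]["score"],fit(f,m[0]["mask"],SP,[.497,-.221,-2],.179) if m else 0)
E
```

```text
(array([-0.1661, -0.3329,  0.2081]), 9.475) 0.4949936443977253 50.00194815918803 [0.4504 0.6577 1.2467] [ 0.1137 -0.0884 -0.0537]
0.49039446194917014 49.992278292775154 [-0.1489  0.112  -2.5601] [-0.0127  0.1154 -0.0015] 11.55
0.6 (array([ 0.4971, -0.2243, -2.6653]), np.float64(819.8470588235294), np.float64(379.0))
```

View pics/g.png

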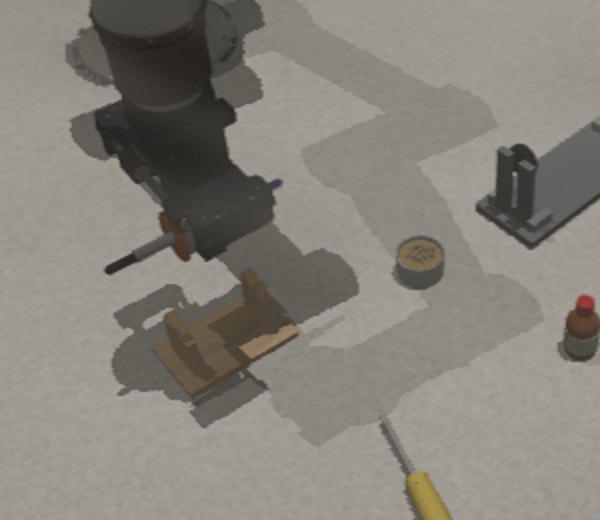

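The spindle is gripped by the winding and is clear of the rest, with the black end at (110,268) and the blue pin at (278,183) in the crop. Next I'll feel the tops of the cups.

```bash
cat >> h.py <<'E'
def touch(sign,a,x=0.,y=.086,z0=.122,z1=.086,lim=2.):
    "lower the nose centre (radius 4 blue / 4.5 black) onto the top of a cup; returns estimated cup axis height"
    L,r=(.091,.004) if sign>0 else (-.0905,.0045)
    og=lambda z: np.array([x,sign*y,z])-L*axis(a)
    p,o=tcp(og(z0+.05),a); env.goto(p,o); env.move_straight(tcp(og(z0),a)[0],rate=.1); env.dwell(.2)
    hit=env.move_straight(tcp(og(z1),a)[0],rate=.015,force_limit=lim)
    w,f,c=where(); zc=(w+L*axis(a))
    env.move_straight(tcp(og(z0),a)[0],rate=.08)
    return hit,zc,zc[2]-r-.019,f,c
E
python3 - <<'E'
from h import *
np.set_printoptions(precision=4,suppress=True)
p=env.read_state()["position"]
env.goto([.55,.0,.24],tcp([0,0,0])[1])
print(touch(1,-10.))
print(touch(-1,10.,y=.0885))
f=env.grab_frame("scene"); cv2.imwrite("pics/t.png",cv2.resize(f["image"][100:300,280:480],None,fx=3,fy=3))
E
```

```text
(True, array([-0.0003,  0.0856,  0.0941]), np.float64(0.07105692716201056), array([ 1.212 , -0.768 ,  0.3177]), 16.0333)
(True, array([-0.0001, -0.0883,  0.1096]), np.float64(0.08614979214191573), array([0.4814, 1.7176, 0.007 ]), 18.8833)
```

View pics/t.png

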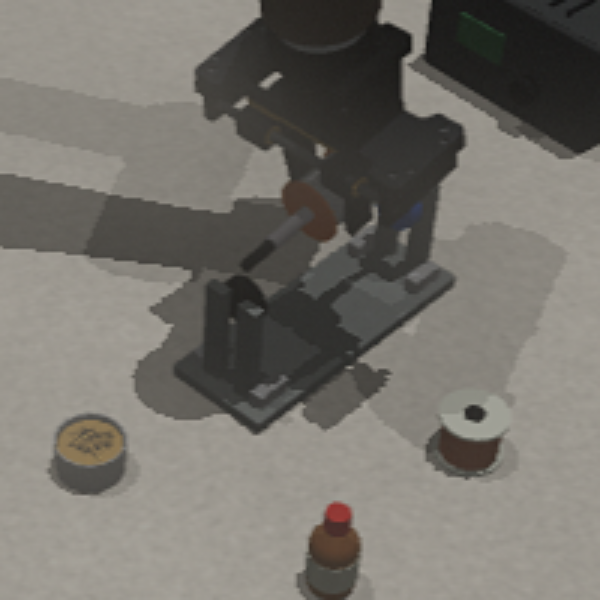

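Blue axis is about 71 mm and black about 86 mm. The black cup is 15 mm higher, so bringing the black end in from below needs far less tilt (+4° against −14° from above). That only works if the slot in the black cheek lets the 9 mm end through, so I'll check the slot.

```bash
python3 - <<'E'
from h import *
np.set_printoptions(precision=1,suppress=True)
f=env.grab_frame("scene")
P=lambda x,z,y=-.105: proj(f,RS@np.array([x,y,z])+[ST[0],ST[1],0])[0]
c=P(0,.055); u0,v0=int(c[0])-30,int(c[1])-30
im=cv2.resize(f["image"][v0:v0+60,u0:u0+60],None,fx=10,fy=10,interpolation=cv2.INTER_NEAREST)
im=cv2.convertScaleAbs(im,alpha=2.0)
for x in (-.025,-.007,.007,.025):
    for z in (.012,.03,.05,.07,.1):
        q=(P(x,z)-[u0,v0]+.5)*10; cv2.circle(im,tuple(int(t) for t in q),3,(0,0,255),-1)
cv2.imwrite("pics/z.png",im)
E
```

```text
(no output)
```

View pics/z.png

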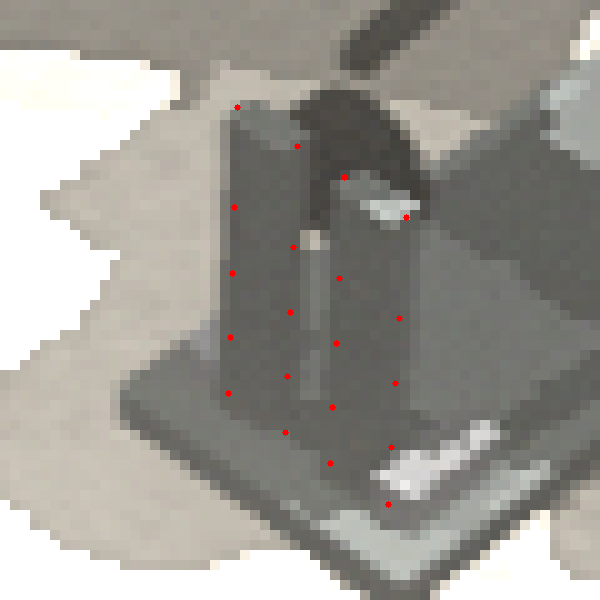

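The slot is only about 9–10 mm wide, so the 9 mm end won't go through safely. Instead I'll go in with a yaw of about 10°, so the black end passes beside the cheek on +x. Then I'll press and swing it in. First step is to feel for the blue floor.

```bash
cat >> h.py <<'E'
def U(a,b): return (Ro.from_euler('z',b,degrees=True)*Ro.from_euler('x',a,degrees=True)).apply([0,1,0])
def pose(M,s,a,b): return tcp(np.array(M)-s*U(a,b),a,b)
E
python3 - <<'E'
from h import *
np.set_printoptions(precision=4,suppress=True)
M=np.array([0,.087,.071]); a,b=0.,10.
p,o=pose(M,.111,a,b)
env.goto(p+[0,0,.09],o); env.move_straight(p,rate=.12); env.dwell(.3); print(where())
hit=env.move_straight(pose(M,.0865,a,b)[0],rate=.025,force_limit=1.8)
env.dwell(.1); w,f,c=where(); print(hit,f,c,"free tip at",w+.095*U(a,b))
E
```

```text
(array([ 0.0195, -0.0222,  0.0717]), array([ 0.232, -0.153, -2.087]), 20.8)
True [ 0.4022 -1.6185 -1.8061] 21.4917 free tip at [-0.0007  0.0823  0.0693]
```

```bash
cat >> h.py <<'E'
def tryin(M,a,b,lim=1.8,s1=.0865,wait=.3):
    env.move_straight(pose(M,.1035,a,b)[0],rate=.06); env.dwell(wait); w0,_,_=where()
    hit=env.move_straight(pose(M,s1,a,b)[0],rate=.03,force_limit=lim)
    w,f,c=where(); t=w+.095*U(a,b)
    print(M,"start err",(w0+.1035*U(a,b)-M)*1e3,hit,f,c,"tip",t)
    return t[1]
E
python3 - <<'E'
from h import *
np.set_printoptions(precision=4,suppress=True)
for dx,dz in ((0,0),(0,.002),(0,-.002),(.002,0),(-.002,0)):
    if tryin(np.array([dx,.087,.071+dz]),0.,10.)>.088: break
E
```

```text
[0.    0.087 0.071] start err [-0.0284  0.0617 -0.1282] True [ 1.2546 -1.8725 -0.5582] 22.3417 tip [0.0001 0.082  0.07  ]
[0.    0.087 0.073] start err [ 0.0351  0.0201 -0.1878] True [ 1.4818 -1.5137 -1.3031] 23.4 tip [-0.0013  0.0934  0.0725]
```

The pin is in the blue cup, on the floor at y≈0.093 with its axis at z≈0.0725. Now I'll press and swing.

```bash
cat > sw.py <<'E'
from h import *
np.set_printoptions(precision=4,suppress=True)
M=np.array([-.0007,.087,.0725])
def rep(a,b,t=""):
    w,f,c=where(); print(t,"pin_seat",w+.09*U(a,b),"end",w-.095*U(a,b),"F",f,round(c,2))
E
python3 - <<'E'
from sw import *
h=env.move_straight(pose(M,.073,0,10)[0],rate=.04,force_limit=11); env.dwell(.2); rep(0,10,h)
if not h:
    for k in (.33,.67,1):
        a,b=-4.5*k,10*(1-k); p,o=pose(M,.073,a,b)
        h=env.move_straight(p,o,rate=.03,force_limit=8); env.dwell(.1); rep(a,b,h)
        if h: break
E
```

```text
False pin_seat [-0.0031  0.1024  0.0725] end [ 0.029  -0.0798  0.0725] F [ 4.1162 -7.0989  0.6785] 24.16
False pin_seat [-0.0023  0.1025  0.0722] end [ 0.0193 -0.0812  0.077 ] F [ 4.8245 -7.5897 -0.2256] 24.57
False pin_seat [-0.0015  0.1024  0.0717] end [ 0.0091 -0.082   0.0815] F [ 3.7228 -7.4303  1.121 ] 24.98
False pin_seat [-0.0006  0.1024  0.0713] end [-0.0006 -0.0821  0.0858] F [ 3.6054 -6.0025  0.5494] 25.38
```

```bash
python3 - <<'E'
from sw import *
M=M+[.001,0,.001]; a=-4.6
env.move_straight(*pose(M,.073,a,0),rate=.02); env.dwell(.25); rep(a,0)
# back off along stand -y
h=env.move_straight(pose(M,.083,a,0)[0],rate=.02,force_limit=5); rep(a,0,h); env.dwell(.2); rep(a,0)
E
```

```text
pin_seat [-0.0003  0.102   0.0718] end [-0.0003 -0.0824  0.0866] F [ 2.8292 -7.2065 -0.4178] 25.88
True pin_seat [-0.0001  0.0988  0.0719] end [-0.0001 -0.0856  0.0868] F [-1.1418  1.177   1.7135] 26.21
 pin_seat [-0.0001  0.0987  0.0718] end [-0.0001 -0.0857  0.0867] F [-0.5897  2.1479  3.2733] 26.41
```

```bash
cat >> sw.py <<'E'
M=M+[.001,0,.001]
def tryend(dx,dz):
    "black end height/side shift relative to 0.0867, 0; press to s=.074, back off"
    a=-4.6-np.degrees(dz/.18); b=np.degrees(dx/.18)
    env.move_straight(*pose(M,.074,a,b),rate=.03); env.dwell(.1); rep(a,b,"in")
    h=env.move_straight(pose(M,.0825,a,b)[0],rate=.025,force_limit=5); rep(a,b,(dx,dz,h))
    return (where()[0]-.095*U(a,b))[1]
E
python3 - <<'E'
from sw import *
for d in ((0,.002),(0,-.002),(.002,.001),(-.002,.001),(0,.004)):
    if tryend(*d)<-.0885: break
E
```

```text
in pin_seat [-0.0003  0.1006  0.0713] end [-0.0003 -0.0837  0.0882] F [ 3.0534 -6.7466  1.589 ] 26.83
(0, 0.002, True) pin_seat [-0.0001  0.0984  0.0714] end [-0.0001 -0.0858  0.0883] F [ 0.1926 -0.988   1.9478] 27.08
in pin_seat [-0.0003  0.1008  0.0716] end [-0.0003 -0.0838  0.0844] F [ 1.6298 -5.5006  0.2023] 27.5
(0, -0.002, True) pin_seat [-0.0001  0.099   0.0716] end [-0.0001 -0.0855  0.0844] F [-0.0942  0.3832  1.7289] 27.74
in pin_seat [-0.0004  0.1009  0.0715] end [ 0.0017 -0.0834  0.0873] F [ 2.1196 -6.7902  2.0373] 28.15
(0.002, 0.001, True) pin_seat [-0.0001  0.0986  0.0716] end [ 0.0019 -0.0857  0.0874] F [-0.2852  0.3062  1.9343] 28.4
in pin_seat [-0.0001  0.1008  0.0715] end [-0.0022 -0.0835  0.0874] F [ 2.8292 -6.2885  0.754 ] 28.82
(-0.002, 0.001, True) pin_seat [0.     0.0988 0.0715] end [-0.002  -0.0855  0.0874] F [0.5573 1.2788 2.6681] 29.06
in pin_seat [-0.0003  0.1009  0.0713] end [-0.0003 -0.0832  0.0902] F [ 1.5731 -7.0527  1.5944] 29.48
(0, 0.004, False) pin_seat [0.0002 0.0937 0.0725] end [ 0.0002 -0.0903  0.0914] F [ 2.1153 -5.1988 -0.5565] 29.97
```

```bash
python3 - <<'E'
from sw import *
a=-4.6-np.degrees(.004/.18)
h=env.move_straight(pose(M,.0865,a,0)[0],rate=.015,force_limit=4.5); env.dwell(.2); rep(a,0,h)
f=env.grab_frame("scene"); cv2.imwrite("pics/v.png",cv2.resize(f["image"][120:270,300:450],None,fx=4,fy=4))
E
```

```text
True pin_seat [0.0004 0.0906 0.0725] end [ 0.0004 -0.0934  0.0914] F [-1.4383  2.6468  3.4422] 30.5
```

View pics/v.png

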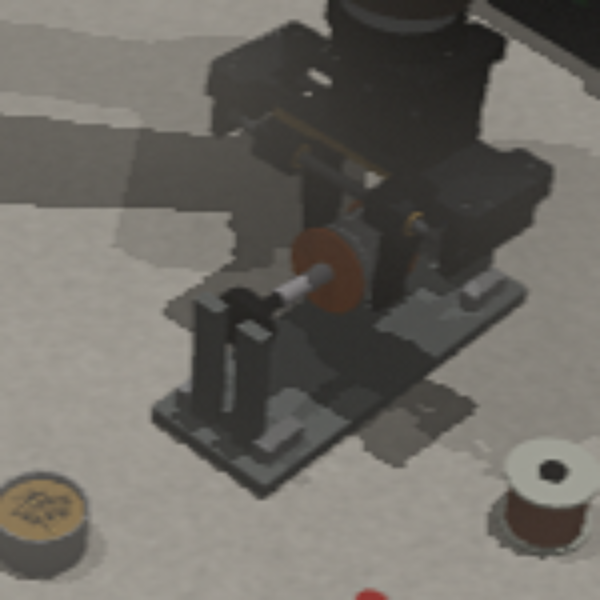

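The black end is in its cup at (270,305), seated 7.7 mm past where it met the rim. I'll let go now.

```bash
python3 - <<'E'
from sw import *
a=-4.6-np.degrees(.004/.18)
w=where()[0]; env.move_straight(tcp(w+[0,.0005,0],a,0)[0],rate=.01); env.dwell(.1); rep(a,0)
env.gripper_to(.8); env.dwell(.3); rep(a,0)
s=env.read_state(); R=Ro.from_euler('xyz',s["tool_rot"],degrees=True).as_matrix()
print(env.move_straight(s["position"]-R[:,2]*.12,rate=.08,force_limit=6))
s=env.read_state(); print(s["position"],s["force"],s["clock"])
env.goto([.45,.0,.35],[180,0,-90]); env.dwell(.3)
f=env.grab_frame("scene"); cv2.imwrite("pics/e.png",cv2.resize(f["image"][120:270,300:450],None,fx=4,fy=4))
E
```

```text
pin_seat [0.0004 0.0908 0.0724] end [ 0.0004 -0.0932  0.0914] F [ 0.2142 -0.5386  3.9715] 30.96
 pin_seat [0.0005 0.0911 0.0725] end [ 0.0005 -0.0929  0.0914] F [ 0.4008  0.138  -0.4063] 32.02
False
[0.5572 0.2418 0.1815] [ 0.374  -0.4412  0.6416] 33.675
```

View pics/e.png

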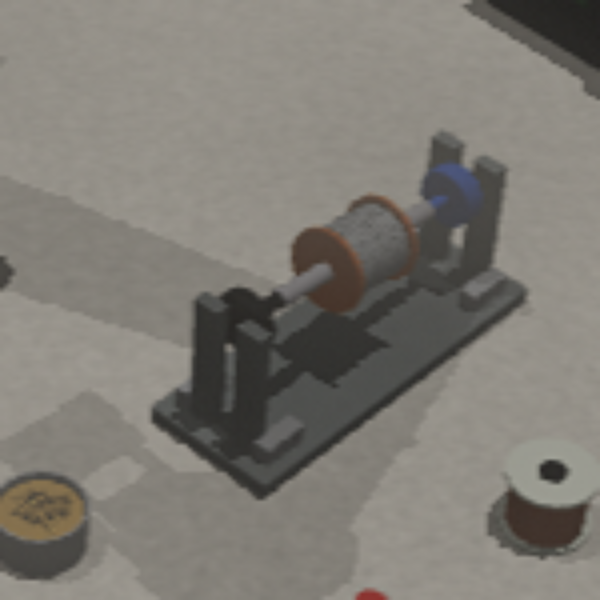

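The spindle sits between the cups with the blue pin in the blue cup at (450,195) and the black end in the black cup at (270,310). The gripper is clear.

```bash
python3 -c "
from workcell import env
print(env.close_job())"
```

```text
the job is handed in; nothing more can be done
None
```

The solder reel is in the grey stand, blue pin in the blue cup and black end in the black cup, held by its own spring with the gripper clear; I handed the job in at about 35 of the 72 s, and the hand-in call returned no verdict.

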